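# Extend a ladder-type bench rest by one rung and prove its pawl

## Robot

A 7-joint arm with a two-finger parallel gripper is mounted at the origin on a cart in front of the work surface, level with it; the furniture and walls round the work are solid. World frame = base frame: x ahead of the robot, y to its left, z up, the work surface at z = 0. Lengths are in m, angles in rad, forces in N, time in s.
With the tool pointing down it reaches from about 0.425 to 1.025 m from the base axis. Payload 3.6 kg.
Tool frame: the origin (TCP) lies on the mounting face of the last link; the fingertips stand 173 mm ahead of it and the grasp point (between the pads) lies 155 mm ahead of it; z points along the fingers, y is the line along which they close (so a half turn about z gives the same grasp; the last joint's range is limited). The gripper opens to 85 mm and grips with 20 to 120 N. Pads are 22 mm wide; open, the fingers measure 114 mm over their backs; the gripper's body (76 mm by 85 mm) begins 54 mm behind the grasp point. The pads swing forward as they close: fully open they stand 13 mm farther back than shut.
Start: joints at [-1.284, 0.591, 0.048, 1.609, -0.033, 0.943, -0.034], TCP at [0.269, 0.673, 0.405] pointing down, gripper open.
Joint ranges: [-2.69, 2.69], [-0.47, 2.24], [-1.27, 1.36], [0.19, 2.51], [-1.53, 4.68], [0.08, 2.07], [-3.09, 3.09]. Speed limits (rad/s): [2.57, 2.57, 3.14, 3.14, 3.14, 3.14, 3.14].

## Interface

Orientations are given as a 3x3 rotation matrix whose columns are the frame's x, y, z axes.
In Python, from cell import monitor, cams, job gives the robot as it stands.
- The arm moves only by the shell command python3 -m handwheel 'ROWS' [FORCE]. ROWS is JSON, a list of rows, each an object of numbers: "x", "y", "z": the shift along the tool's x, y, z in mm; "roll": the turn about the tool's z in degrees; "jaw": the opening in per cent of the stroke, from 0 (shut) to 100 (fully open). A call has 1 to 12 rows; each row shifts and turns the commanded pose from where the row before left it, along the tool's axes as they then stand; what a row does not reach is not made up. A row lasts 1/12 s, in which the tool goes at most 41.7 mm and 7.16 degrees, less where a joint would pass 70% of its speed; a pose out of reach is approached as far as the arm can. A call is refused whole if a number of a shift passes 41.7 or a number of a turn 7.16, either way. A call with a gripper value outside its range is refused whole. The fingers move at their own pace and stop on an object; FORCE is the grip in N (left out, the last holds). Time passes only in rows, so rows that do not move let the fingers close. It gives the time, the measured TCP pose, the force, the opening and the grip force at its end, in the units of the state.
- monitor.get_state(): the state, without advancing time (a new reading comes with each control period).
- cams.snapshot(name): name is "scene" or "top"; returns a dict with "color" (384x512x3 uint8, blue, green, red), "mtx" (3x3 intrinsics, pixels), "rvec" (rotation vector, rad) and "tvec" (3), from world to camera coordinates, as OpenCV has them. Camera axes: x right, y down, z forward; pixel columns grow to the right and rows downward; lengths in m; the calibration is good to about 2 mm. A picture is of the moment at which its call begins. There is no depth.
- job.job_done(): hands the job in; it is judged then, once.
The state is a dict: "clock": time; "joint_pos": joint angles; "qd": joint speeds; "joint_efforts": joint torques, N m; "tool_pos": TCP position; "orientation": TCP orientation; "contact_force": force on the tool from outside, world axes, zero at the start; "torque": the same for the moment, N m; "grip_width": opening from 0.0 (shut) to 1.0 (fully open); "grasp_force": force on a finger pad.
Only numpy, scipy, OpenCV 4.12 (cv2) and the standard library are available. Lean on these libraries where they do the work, as an engineer would, in place of code of your own. Each camera call takes 0.05 s, during which the arm holds its last target. There are 200 camera calls.

## Task

Take the top bar of the blue ladder-type bench rest and raise its sliding section until the gravity pawl (red counterweight) has passed the brass rung and swung back level above it, then lower it gently until the pawl sits squarely on the brass rung. Still at the bar, push down with about 15 newtons for a full second to prove the lock, never loading the pawl with more than 30 newtons, then let go and move clear. Do not disturb the thread spool, the sanding block or the bottle.

Things in the scene. Friction and masses are not known exactly. Their poses are not given: they have to be found in the camera images.
- stand: Fixed part of the bench rest: dark steel foot plate 170 x 160 x 12 mm and two blue uprights, 189 mm tall, at y = +-58 mm (inner faces 102 mm apart). Origin: on the bench, straight below the rungs; z up, rungs along y, x away from the robot across the rungs. Fixed aluminium rungs, 12 mm thick, at 65 and 165 mm height.
- fly: Sliding section, aluminium, about 0.5 kg: two stiles 86 mm apart under a top bar 16 mm thick (x), 110 mm long (y), 20 mm high (z), rubber ends. Origin: centre of the top bar, 26 mm to -x of the rungs; axes as the stand's. It only slides up and down: bar at 225 mm above the bench at the lower stop, 301 mm at the upper. It starts on the lower stop.
- fly_shoes (a point): Lower end of the sliding section (185 mm below the top bar's centre), with guide shoes of about 3 N friction. Left alone it slides down by its weight. Raising takes 8 to 10 N, lowering it steadily the hand bears 2 to 4 N (standing still, up to 10 N). Seated on the brass rung, the pawl bears what is pushed down on the bar plus 2 to 4 N.
- pawl: Gravity pawl on the sliding section: steel nose, 29 mm long from the pivot, 10 mm thick, pointing to +x over the rungs, and a red counterweight (30 x 26 x 16 mm) on the robot's side. Origin: on the pivot, 148 mm below the top bar's centre. Its z axis is vertical when level; a stop keeps the nose from turning higher.
- pawl_nose (a point): Tip of the pawl's nose, 29 mm from the pivot. Raised against the brass rung it is pushed down (up to about 50 degrees), slips past when the pivot is about 24 mm above the rung's axis, and swings back level. Seated on the rung, the pivot is 11 mm above the rung's axis. Lowered too early, the nose is not level and not seated.
- catch_rung: Holder of the brass rung to lock onto (12 mm thick, along y, between the two aluminium rungs): a pair of black slots in the uprights, 30 mm tall. Origin: middle of the slots, 115 mm above the bench; axes as the stand's. The rung itself is clamped anywhere from 6 mm below to 6 mm above that point; its exact height is not given, find it by feel (or sight).
- thread_tan: Wooden spool of tan thread, 50 x 70 x 36 mm, loose bystander; origin at the centre of its underside.
- sanding_block: Cork sanding block, 49 x 86 x 26 mm, loose bystander; origin at the centre of its underside.
- dye_navy: Small navy bottle with white cap, 38 mm across, 58 mm tall, loose bystander; origin at the centre of its underside.
There are look-alikes about, which are no part of the job. Of the things that look like the stand, the largest one is meant.

How it is judged:
By the outcome, as a careful person would: the job done as asked, in the order asked, and still so for the second after the job is handed in, with the robot touching nothing.
It also fails if it takes over 51 s, if anything falls off the work surface, if the arm or the gripper's body presses on something with over 40 N, if the wrist force passes 120 N, or if a joint passes its speed limit or range.

## Working session

There is one attempt and no reset: what is moved stays moved. The work goes in short steps, Python scripts to look and compute and a shell command to move; the robot and the scene stay as the last step left them, time stands still between calls to the robot, and variables do not carry over. Pictures are saved under pics/ and viewed, at most 10 in all, crops included, and the job is handed in when it is done.

```bash
mkdir -p pics; ls; python3 - <<'E'
from cell import monitor, cams
import cv2, numpy as np
s=monitor.get_state(); print({k:np.round(v,3).tolist() for k,v in s.items()})
for n in("scene","top"):
    d=cams.snapshot(n); cv2.imwrite(f"pics/{n}0.png",d["color"]); np.savez(f"pics/{n}0.npz",**d)
    R=cv2.Rodrigues(np.array(d["rvec"]))[0]; print(n,(-R.T@np.array(d["tvec"]).ravel()).round(3),np.round(d["mtx"],1).tolist())
E
```

```text
pics
{'clock': 0.0, 'joint_pos': [-1.285, 0.592, 0.048, 1.61, -0.033, 0.943, -0.034], 'qd': [0.001, -0.001, 0.001, -0.0, -0.001, 0.0, 0.001], 'joint_efforts': [0.0, -54.869, 1.546, -19.813, 0.009, 0.009, 0.0], 'tool_pos': [0.269, 0.673, 0.404], 'orientation': [[-0.929, 0.371, -0.001], [0.371, 0.929, -0.002], [-0.0, -0.002, -1.0]], 'contact_force': [0.126, 0.587, -0.045], 'torque': [-0.017, 0.03, 0.054], 'grasp_force': 0.0, 'grip_width': 0.998}
scene [ 0.063 -0.444  0.855] [[435.4, 0.0, 261.1], [0.0, 435.4, 186.3], [0.0, 0.0, 1.0]]
top [0.496 0.028 1.013] [[359.4, 0.0, 255.6], [0.0, 359.4, 191.7], [0.0, 0.0, 1.0]]
```

View pics/scene0.png

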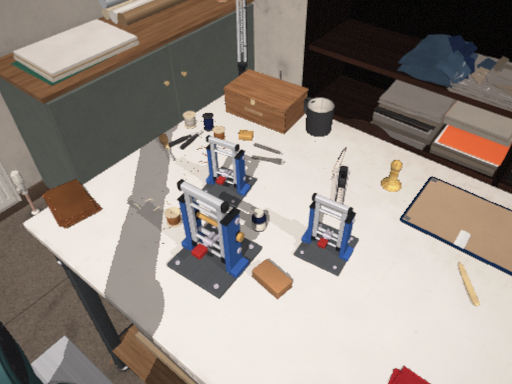

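View pics/top0.png

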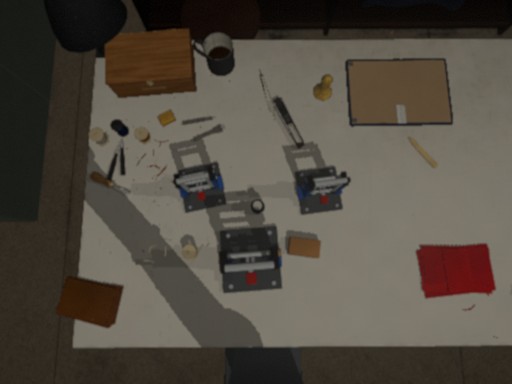

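Scene: three blue ladder rests at (213,238), (228,170) and (330,230). In the top view they are at (250,258), (200,187) and (320,190). The first has the largest foot plate, about 60 px (≈170 mm). The bottle is at top (257,205), the sanding block at (304,247) and the spool at (190,250). I'll confirm with enlarged crops and measure.

```bash
cat > h.py <<'E'
import cv2, numpy as np
def ray(d,uv):
    R=cv2.Rodrigues(np.array(d["rvec"],float))[0]; t=np.array(d["tvec"],float).ravel()
    p=cv2.undistortPoints(np.array([[uv]],float),np.array(d["mtx"]),None).ravel()
    return -R.T@t, R.T@np.array([p[0],p[1],1.])
def onplane(d,uv,z):
    c,v=ray(d,uv); return c+v*(z-c[2])/v[2]
def proj(d,P):
    return cv2.projectPoints(np.array(P,float).reshape(-1,3),np.array(d["rvec"],float),np.array(d["tvec"],float),np.array(d["mtx"]),None)[0].reshape(-1,2)
E
python3 - <<'E'
from h import *
s=np.load("pics/scene0.npz"); t=np.load("pics/top0.npz")
for uv in [(220,230),(278,226),(282,288),(222,291)]: print(uv,onplane(t,uv,.012).round(3))
for uv in [(257,205),(304,247),(190,250)]: print(uv,onplane(t,uv,.03).round(3))
a=cv2.resize(s["color"][165:300,155:290],None,fx=4,fy=4,interpolation=cv2.INTER_CUBIC)[:,:400+0] if 0 else cv2.resize(s["color"][170:300,150:280],(520,520)[::1],interpolation=cv2.INTER_CUBIC)
b=cv2.resize(t["color"][215:305,210:300],None,fx=6,fy=6,interpolation=cv2.INTER_CUBIC)
cv2.imwrite("pics/c1.png",a); cv2.imwrite("pics/c2.png",cv2.convertScaleAbs(b,alpha=1.8))
E
```

```text
(220, 230) [0.571 0.129 0.012]
(278, 226) [ 0.581 -0.033  0.012]
(282, 288) [ 0.414 -0.041  0.012]
(222, 291) [0.407 0.121 0.012]
(257, 205) [0.638 0.026 0.03 ]
(304, 247) [ 0.523 -0.101  0.03 ]
(190, 250) [0.516 0.207 0.03 ]
```

View pics/c1.png

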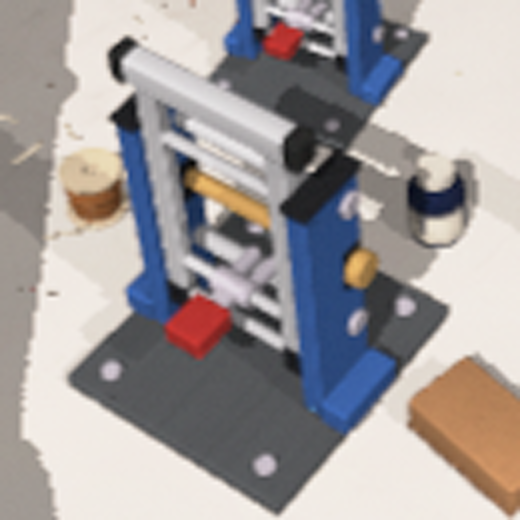

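View pics/c2.png

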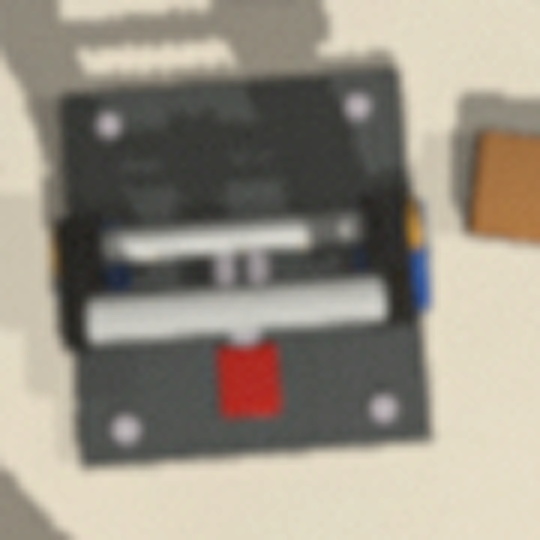

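Crops: the big stand has its bar, with black ends, at scene px (181,185)–(225,207). In the top view the bar centre is about (249.5,266.5). The brass rung sits between the aluminium rungs, the red counterweight is on the robot's side, and the plate corners match 170 x 160 mm. This is the one meant.

```bash
python3 - <<'E'
from h import *
from cell import monitor
s=np.load("pics/scene0.npz"); t=np.load("pics/top0.npz")
C=np.array([onplane(t,uv,.012)[:2] for uv in [(220,231.2),(275.8,226.7),(281.7,288),(223.8,292.2)]])
print(C.round(3),C.mean(0).round(4),[np.linalg.norm(C[i]-C[i-1]).round(3) for i in range(4)])
a,b=[onplane(t,(210+u/6,215+v/6),.235)[:2] for u,v in [(87,318),(387,302)]]
print("bar top",a.round(4),b.round(4),((a+b)/2).round(4),np.linalg.norm(a-b).round(4))
d=a-b; yaw=np.arctan2(-d[0],d[1]); print("yaw bar",np.degrees(yaw))
e=(C[0]-C[1])+(C[3]-C[2]); print("yaw plate",np.degrees(np.arctan2(-e[0],e[1])))
e=(C[0]-C[3])+(C[1]-C[2]); print("yaw plate x",np.degrees(np.arctan2(e[1],e[0])))
# scene bar ends at 0.225
a2,b2=[onplane(s,uv,.225)[:2] for uv in [(181,185),(225,207)]]; print(a2.round(3),b2.round(3),((a2+b2)/2).round(4),np.linalg.norm(a2-b2))
m=((a+b)/2); print("from plate origin->bar", C.mean(0)-26e-3*np.array([np.cos(yaw),np.sin(yaw)]))
R=np.array(monitor.get_state()["orientation"]); print("tool y az",np.degrees(np.arctan2(R[1,1],R[0,1])))
E
```

```text
[[ 0.567  0.129]
 [ 0.579 -0.027]
 [ 0.414 -0.04 ]
 [ 0.404  0.116]] [0.4911 0.0445] [np.float64(0.164), np.float64(0.156), np.float64(0.166), np.float64(0.157)]
bar top [0.4738 0.0957] [ 0.4789 -0.0104] [0.4763 0.0427] 0.1062
yaw bar 2.7397920644744707
yaw plate 4.056228014932912
yaw plate x 4.508664283441822
[0.471 0.101] [ 0.481 -0.014] [0.4755 0.0435] 0.11532635304354744
from plate origin->bar [0.46508937 0.04328215]
tool y az 68.24101126331881
```

Bar centre is about (0.476, 0.043), yaw about 3–4°, and the two views agree. Moving now: translate and rise, then roll about +64° in total.

```bash
python3 -m handwheel '[{"z":-30},{"z":-30,"x":-10,"y":-12},{"x":-24,"y":-29},{"x":-24,"y":-29},{"x":-24,"y":-29},{"x":-24,"y":-29},{"x":-24,"y":-29},{"x":-24,"y":-29},{"x":-24,"y":-29},{"x":-24,"y":-29},{"x":-24,"y":-29},{"x":-24,"y":-29}]' 80
```

```text
invalid input at $[0]: expected keys x, y, z, roll, jaw
```

```bash
python3 -m handwheel '[{"x":0,"y":0,"z":-30,"roll":0,"jaw":100},{"x":-10,"y":-12,"z":-30,"roll":0,"jaw":100},{"x":-24,"y":-29,"z":0,"roll":0,"jaw":100},{"x":-24,"y":-29,"z":0,"roll":0,"jaw":100},{"x":-24,"y":-29,"z":0,"roll":0,"jaw":100},{"x":-24,"y":-29,"z":0,"roll":0,"jaw":100},{"x":-24,"y":-29,"z":0,"roll":0,"jaw":100},{"x":-24,"y":-29,"z":0,"roll":0,"jaw":100},{"x":-24,"y":-29,"z":0,"roll":0,"jaw":100},{"x":-24,"y":-29,"z":0,"roll":0,"jaw":100},{"x":-24,"y":-29,"z":0,"roll":0,"jaw":100},{"x":-24,"y":-29,"z":0,"roll":0,"jaw":100}]' 80
cat > w.py <<'E'
from h import *
from cell import monitor
import sys
s=monitor.get_state(); R=np.array(s["orientation"]); p=np.array(s["tool_pos"])
print("t",s["clock"],"p",p.round(4),"ydir az",np.degrees(np.arctan2(R[1,1],R[0,1])).round(2),"zax",R[:,2].round(3),"F",np.round(s["contact_force"],1),"w",round(s["grip_width"],3),"gf",s["grasp_force"],"q",np.round(s["joint_pos"],2))
if len(sys.argv)>1: print("tool shift mm",(R.T@(np.array(list(map(float,sys.argv[1:4])))-p)*1000).round(1))
E
python3 w.py .476 .043 .46
```

```text
clock: 1.1
tool_pos: [0.389, 0.2982, 0.4645]
orientation: [[-0.929, 0.37, -0.0], [0.37, 0.929, -0.0], [0.0, -0.0, -1.0]]
contact_force: [0.6, -0.3, 0.2]
grip_width: 1.005
grasp_force: 0.0
t 1.1 p [0.389  0.2982 0.4645] ydir az 68.26 zax [-0. -0. -1.] F [ 0.6 -0.3  0.2] w 1.005 gf 0.0 q [-0.86  0.22  0.13  2.07 -0.04  0.86  0.49]
tool shift mm [-175.3 -204.8    4.5]
```

```bash
python3 -m handwheel '[{"x":-24,"y":-28,"z":0,"roll":0,"jaw":100},{"x":-24,"y":-28,"z":0,"roll":0,"jaw":100},{"x":-24,"y":-28,"z":0,"roll":0,"jaw":100},{"x":-24,"y":-28,"z":0,"roll":0,"jaw":100},{"x":-24,"y":-28,"z":0,"roll":0,"jaw":100},{"x":-24,"y":-28,"z":0,"roll":0,"jaw":100},{"x":-20,"y":-24,"z":0,"roll":7,"jaw":100},{"x":0,"y":0,"z":0,"roll":7,"jaw":100},{"x":0,"y":0,"z":0,"roll":7,"jaw":100},{"x":0,"y":0,"z":0,"roll":7,"jaw":100},{"x":0,"y":0,"z":0,"roll":7,"jaw":100},{"x":0,"y":0,"z":0,"roll":7,"jaw":100}]' 80 >/dev/null;python3 w.py .476 .043 .46
python3 -m handwheel '[{"x":0,"y":0,"z":0,"roll":7,"jaw":100},{"x":0,"y":0,"z":0,"roll":7,"jaw":100},{"x":0,"y":0,"z":0,"roll":7,"jaw":100},{"x":0,"y":0,"z":0,"roll":0,"jaw":100},{"x":0,"y":0,"z":0,"roll":0,"jaw":100}]' 80 >/dev/null;python3 w.py .476 .043 .46
```

```text
t 2.1 p [0.4699 0.0609 0.4644] ydir az 25.87 zax [-0.001 -0.    -1.   ] F [-0.4  0.5  0.6] w 0.997 gf 0.0 q [-0.57  0.21  0.41  2.11 -0.11  0.85  0.36]
tool shift mm [-18.7  -2.3   4.4]
t 2.5167 p [0.4699 0.0612 0.4645] ydir az 5.43 zax [-0.001 -0.    -1.   ] F [-0.3  0.5  0.2] w 1.002 gf 0.0 q [-0.63  0.21  0.48  2.11 -0.13  0.85  0.02]
tool shift mm [-18.7   4.3   4.5]
```

```bash
python3 -m handwheel '[{"x":-18.5,"y":4.5,"z":0,"roll":1.5,"jaw":100},{"x":0,"y":0,"z":20,"roll":0,"jaw":100},{"x":0,"y":0,"z":25,"roll":0,"jaw":100},{"x":0,"y":0,"z":25,"roll":0,"jaw":100},{"x":0,"y":0,"z":12,"roll":0,"jaw":60},{"x":0,"y":0,"z":0,"roll":0,"jaw":45},{"x":0,"y":0,"z":0,"roll":0,"jaw":45},{"x":0,"y":0,"z":0,"roll":0,"jaw":45}]' 80 >/dev/null;python3 w.py .476 .043 .382
python3 - <<'E'
from h import *
from cell import cams
d=cams.snapshot("scene"); np.savez("pics/s1.npz",**d)
cv2.imwrite("pics/s1.png",cv2.resize(d["color"][140:300,150:290],None,fx=4,fy=3.75,interpolation=cv2.INTER_CUBIC))
E
```

```text
t 3.1833 p [0.4768 0.043  0.3834] ydir az 3.8 zax [ 0.001  0.    -1.   ] F [-0.4  0.1  1. ] w 0.462 gf 0.0 q [-0.53  0.34  0.44  2.19 -0.24  0.66  0.14]
tool shift mm [ 0.1 -0.8  1.4]
```

View pics/s1.png

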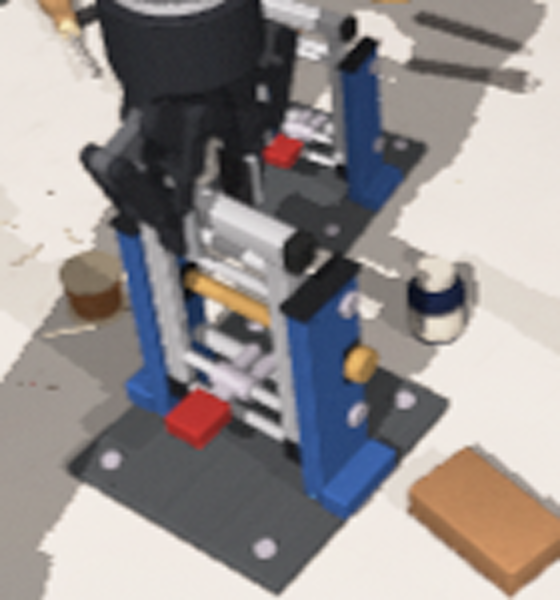

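The fingers straddle the bar near its middle, with no contact. Closing.

```bash
python3 -m handwheel '[{"x":0,"y":0,"z":0,"roll":0,"jaw":22},{"x":0,"y":0,"z":0,"roll":0,"jaw":10},{"x":0,"y":0,"z":0,"roll":0,"jaw":0},{"x":0,"y":0,"z":0,"roll":0,"jaw":0},{"x":0,"y":0,"z":0,"roll":0,"jaw":0},{"x":0,"y":0,"z":0,"roll":0,"jaw":0}]' 60;python3 w.py
```

```text
clock: 3.73
tool_pos: [0.4763, 0.043, 0.3838]
orientation: [[-0.067, 0.998, 0.0], [0.998, 0.067, 0.001], [0.001, 0.0, -1.0]]
contact_force: [-2.0, 0.5, 5.5]
grip_width: 0.176
grasp_force: 61.0
t 3.7333 p [0.4763 0.043  0.3838] ydir az 3.84 zax [ 0.     0.001 -1.   ] F [-2.   0.5  5.5] w 0.176 gf 61.03027939796448 q [-0.53  0.34  0.44  2.19 -0.24  0.66  0.14]
```

```bash
python3 -m handwheel '[{"x":0,"y":0,"z":-2,"roll":0,"jaw":0},{"x":0,"y":0,"z":-4,"roll":0,"jaw":0},{"x":0,"y":0,"z":-4,"roll":0,"jaw":0},{"x":0,"y":0,"z":-4,"roll":0,"jaw":0},{"x":0,"y":0,"z":-4,"roll":0,"jaw":0},{"x":0,"y":0,"z":-4,"roll":0,"jaw":0},{"x":0,"y":0,"z":-4,"roll":0,"jaw":0},{"x":0,"y":0,"z":-4,"roll":0,"jaw":0},{"x":0,"y":0,"z":-4,"roll":0,"jaw":0},{"x":0,"y":0,"z":-3,"roll":0,"jaw":0},{"x":0,"y":0,"z":-1,"roll":0,"jaw":0},{"x":0,"y":0,"z":0,"roll":0,"jaw":0}]' >/dev/null;python3 w.py
python3 -m handwheel '[{"x":0,"y":0,"z":-3,"roll":0,"jaw":0},{"x":0,"y":0,"z":-4,"roll":0,"jaw":0},{"x":0,"y":0,"z":-4,"roll":0,"jaw":0},{"x":0,"y":0,"z":-4,"roll":0,"jaw":0},{"x":0,"y":0,"z":-2,"roll":0,"jaw":0},{"x":0,"y":0,"z":0,"roll":0,"jaw":0}]' >/dev/null;python3 w.py
```

```text
t 4.7333 p [0.4763 0.0431 0.4212] ydir az 3.75 zax [ 0.  0. -1.] F [ 1.7  0.  -3.4] w 0.177 gf 59.79535102844238 q [-0.57  0.28  0.47  2.15 -0.19  0.75  0.09]
t 5.2333 p [0.4763 0.0431 0.4385] ydir az 3.74 zax [ 0.     0.001 -1.   ] F [ 1.4  1.  -3.3] w 0.177 gf 60.06136894226074 q [-0.58  0.26  0.48  2.13 -0.17  0.79  0.07]
```

```bash
python3 -m handwheel '[{"x":0,"y":0,"z":-2,"roll":0,"jaw":0},{"x":0,"y":0,"z":-3,"roll":0,"jaw":0},{"x":0,"y":0,"z":-3,"roll":0,"jaw":0},{"x":0,"y":0,"z":-3,"roll":0,"jaw":0},{"x":0,"y":0,"z":-2,"roll":0,"jaw":0},{"x":0,"y":0,"z":-2,"roll":0,"jaw":0},{"x":0,"y":0,"z":0,"roll":0,"jaw":0},{"x":0,"y":0,"z":0,"roll":0,"jaw":0},{"x":0,"y":0,"z":0,"roll":0,"jaw":0}]' >/dev/null;python3 w.py
python3 - <<'E'
from h import *
from cell import cams
d=cams.snapshot("scene"); np.savez("pics/s2.npz",**d)
cv2.imwrite("pics/s2.png",cv2.resize(d["color"][165:295,160:280],None,fx=4.5,fy=4.5,interpolation=cv2.INTER_CUBIC))
E
```

```text
t 5.9833 p [0.4764 0.0431 0.4532] ydir az 3.74 zax [ 0.  0. -1.] F [ 2.4  1.2 -3.6] w 0.178 gf 62.13526725769043 q [-0.59  0.24  0.49  2.11 -0.15  0.83  0.06]
```

View pics/s2.png

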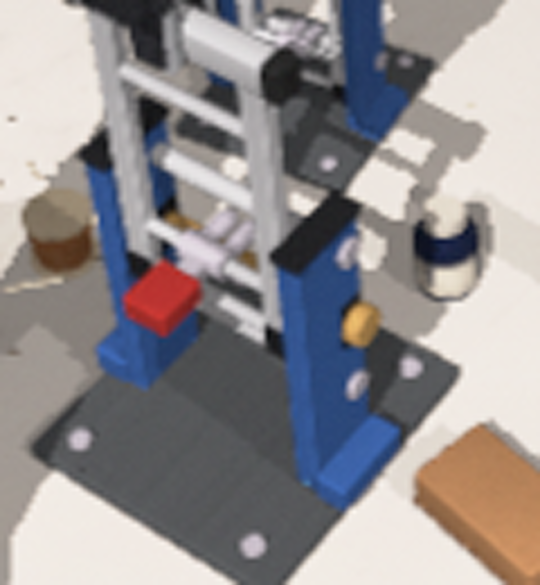

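The picture shows the red counterweight (162,298 in the crop) level, with the steel nose above and in front of the brass rung, so it has passed. Now lowering.

```bash
python3 -m handwheel '[{"x":0,"y":0,"z":1,"roll":0,"jaw":0},{"x":0,"y":0,"z":2,"roll":0,"jaw":0},{"x":0,"y":0,"z":2,"roll":0,"jaw":0},{"x":0,"y":0,"z":2,"roll":0,"jaw":0},{"x":0,"y":0,"z":2,"roll":0,"jaw":0},{"x":0,"y":0,"z":2,"roll":0,"jaw":0},{"x":0,"y":0,"z":1,"roll":0,"jaw":0}]' >/dev/null;python3 w.py
for i in 1 2 3 4; do python3 -m handwheel '[{"x":0,"y":0,"z":0.5,"roll":0,"jaw":0},{"x":0,"y":0,"z":0.5,"roll":0,"jaw":0}]' | grep -E "pos|contact"; done
```

```text
t 6.6167 p [0.4764 0.0431 0.4404] ydir az 3.74 zax [-0. -0. -1.] F [ 2.7  2.1 -3.1] w 0.177 gf 62.145752906799316 q [-0.58  0.25  0.48  2.13 -0.16  0.79  0.07]
tool_pos: [0.4764, 0.0431, 0.4396]
contact_force: [1.5, 2.4, -2.9]
tool_pos: [0.4764, 0.0431, 0.4387]
contact_force: [2.0, 1.5, -3.4]
tool_pos: [0.4764, 0.0431, 0.4377]
contact_force: [3.8, 2.4, -3.7]
tool_pos: [0.4763, 0.0431, 0.4367]
contact_force: [2.3, 2.3, -3.3]
```

```bash
python3 -m handwheel '[{"x":0,"y":0,"z":0.5,"roll":0,"jaw":0},{"x":0,"y":0,"z":0.5,"roll":0,"jaw":0}]' | grep -E "pos|contact"
python3 -m handwheel '[{"x":0,"y":0,"z":0.5,"roll":0,"jaw":0},{"x":0,"y":0,"z":0.5,"roll":0,"jaw":0}]' | grep -E "pos|contact"
python3 -m handwheel '[{"x":0,"y":0,"z":0.5,"roll":0,"jaw":0},{"x":0,"y":0,"z":0.5,"roll":0,"jaw":0}]' | grep -E "pos|contact"
```

```text
tool_pos: [0.4763, 0.0431, 0.4357]
contact_force: [3.0, 1.4, -3.4]
tool_pos: [0.4764, 0.0431, 0.4347]
contact_force: [2.4, 2.2, -4.3]
tool_pos: [0.4764, 0.0431, 0.4337]
contact_force: [2.5, 2.1, -2.8]
```

```bash
python3 -m handwheel '[{"x":0,"y":0,"z":0.5,"roll":0,"jaw":0},{"x":0,"y":0,"z":0.5,"roll":0,"jaw":0}]' | grep -E "pos|contact"
```

```text
tool_pos: [0.4764, 0.0431, 0.4331]
contact_force: [0.2, 3.0, 3.6]
```

Contact at TCP z ≈ 0.433, so the bar is at ≈ 274 mm and the rung at ≈ 115 mm, inside the allowed range. Pressing in small steps.

```bash
python3 -m handwheel '[{"x":0,"y":0,"z":0,"roll":0,"jaw":0}]' | grep -E "pos|contact"
python3 -m handwheel '[{"x":0,"y":0,"z":0.3,"roll":0,"jaw":0},{"x":0,"y":0,"z":0,"roll":0,"jaw":0}]' | grep -E "pos|contact"
```

```text
tool_pos: [0.4764, 0.0431, 0.4331]
contact_force: [0.8, 2.3, 0.8]
tool_pos: [0.4764, 0.043, 0.4329]
contact_force: [-0.7, 3.0, 4.1]
```

```bash
python3 -m handwheel '[{"x":0,"y":0,"z":0.3,"roll":0,"jaw":0},{"x":0,"y":0,"z":0.3,"roll":0,"jaw":0},{"x":0,"y":0,"z":0,"roll":0,"jaw":0}]' | grep -E "pos|contact"
python3 -m handwheel '[{"x":0,"y":0,"z":0,"roll":0,"jaw":0}]' | grep -E "pos|contact"
```

```text
tool_pos: [0.4764, 0.043, 0.4327]
contact_force: [-1.1, 3.6, 9.2]
tool_pos: [0.4764, 0.043, 0.4327]
contact_force: [-2.0, 2.9, 9.3]
```

```bash
python3 -m handwheel '[{"x":0,"y":0,"z":0.4,"roll":0,"jaw":0},{"x":0,"y":0,"z":0.3,"roll":0,"jaw":0},{"x":0,"y":0,"z":0,"roll":0,"jaw":0},{"x":0,"y":0,"z":0,"roll":0,"jaw":0}]' | grep -E "pos|contact"
python3 -m handwheel '[{"x":0,"y":0,"z":0,"roll":0,"jaw":0},{"x":0,"y":0,"z":0,"roll":0,"jaw":0}]' | grep -E "pos|contact"
```

```text
tool_pos: [0.4764, 0.0429, 0.4325]
contact_force: [-3.4, 2.4, 13.5]
tool_pos: [0.4764, 0.043, 0.4326]
contact_force: [-2.3, 2.3, 13.3]
```

```bash
python3 -m handwheel '[{"x":0,"y":0,"z":0.25,"roll":0,"jaw":0},{"x":0,"y":0,"z":0,"roll":0,"jaw":0},{"x":0,"y":0,"z":0,"roll":0,"jaw":0},{"x":0,"y":0,"z":0,"roll":0,"jaw":0}]' | grep -E "pos|contact"
python3 -m handwheel '[{"x":0,"y":0,"z":0,"roll":0,"jaw":0},{"x":0,"y":0,"z":0,"roll":0,"jaw":0},{"x":0,"y":0,"z":0,"roll":0,"jaw":0},{"x":0,"y":0,"z":0,"roll":0,"jaw":0},{"x":0,"y":0,"z":0,"roll":0,"jaw":0},{"x":0,"y":0,"z":0,"roll":0,"jaw":0},{"x":0,"y":0,"z":0,"roll":0,"jaw":0}]' | grep -E "pos|contact"
python3 -m handwheel '[{"x":0,"y":0,"z":0,"roll":0,"jaw":0},{"x":0,"y":0,"z":0,"roll":0,"jaw":0},{"x":0,"y":0,"z":0,"roll":0,"jaw":0},{"x":0,"y":0,"z":0,"roll":0,"jaw":0},{"x":0,"y":0,"z":0,"roll":0,"jaw":0},{"x":0,"y":0,"z":0,"roll":0,"jaw":0},{"x":0,"y":0,"z":0,"roll":0,"jaw":0}]' | grep -E "pos|contact|clock"
```

```text
tool_pos: [0.4764, 0.0429, 0.4325]
contact_force: [-3.4, 2.4, 15.0]
tool_pos: [0.4764, 0.0429, 0.4325]
contact_force: [-4.0, 2.9, 14.4]
clock: 10.53
tool_pos: [0.4765, 0.0429, 0.4325]
contact_force: [-3.7, 1.6, 14.3]
```

```bash
python3 -m handwheel '[{"x":0,"y":0,"z":0.1,"roll":0,"jaw":0},{"x":0,"y":0,"z":0,"roll":0,"jaw":0},{"x":0,"y":0,"z":0,"roll":0,"jaw":0},{"x":0,"y":0,"z":0,"roll":0,"jaw":0},{"x":0,"y":0,"z":0,"roll":0,"jaw":0},{"x":0,"y":0,"z":0,"roll":0,"jaw":0},{"x":0,"y":0,"z":0,"roll":0,"jaw":0}]' | grep -E "pos|contact"
python3 -m handwheel '[{"x":0,"y":0,"z":0,"roll":0,"jaw":0},{"x":0,"y":0,"z":0,"roll":0,"jaw":0},{"x":0,"y":0,"z":0,"roll":0,"jaw":0},{"x":0,"y":0,"z":0,"roll":0,"jaw":0},{"x":0,"y":0,"z":0,"roll":0,"jaw":0},{"x":0,"y":0,"z":0,"roll":0,"jaw":0},{"x":0,"y":0,"z":0,"roll":0,"jaw":0},{"x":0,"y":0,"z":0,"roll":0,"jaw":0}]' | grep -E "pos|contact"
python3 -m handwheel '[{"x":0,"y":0,"z":-0.5,"roll":0,"jaw":0},{"x":0,"y":0,"z":-0.5,"roll":0,"jaw":0},{"x":0,"y":0,"z":-0.4,"roll":0,"jaw":0},{"x":0,"y":0,"z":0,"roll":0,"jaw":0}]' | grep -E "pos|contact|clock"
```

```text
tool_pos: [0.4764, 0.0429, 0.4325]
contact_force: [-4.2, 2.7, 15.0]
tool_pos: [0.4764, 0.0429, 0.4325]
contact_force: [-4.1, 3.1, 15.0]
clock: 12.12
tool_pos: [0.4763, 0.0431, 0.4327]
contact_force: [-0.9, 2.0, 7.0]
```

```bash
python3 -m handwheel '[{"x":0,"y":0,"z":-0.4,"roll":0,"jaw":0},{"x":0,"y":0,"z":0,"roll":0,"jaw":0},{"x":0,"y":0,"z":0,"roll":0,"jaw":0}]' 20 | grep -E "pos|contact"
python3 -m handwheel '[{"x":0,"y":0,"z":0,"roll":0,"jaw":25},{"x":0,"y":0,"z":0,"roll":0,"jaw":35},{"x":0,"y":0,"z":0,"roll":0,"jaw":50},{"x":0,"y":0,"z":0,"roll":0,"jaw":60},{"x":0,"y":0,"z":0,"roll":0,"jaw":60},{"x":0,"y":0,"z":0,"roll":0,"jaw":60}]'; python3 w.py
```

```text
tool_pos: [0.4764, 0.0431, 0.4328]
contact_force: [-0.6, 2.3, 5.6]
clock: 12.87
tool_pos: [0.4762, 0.0428, 0.4324]
orientation: [[-0.065, 0.998, -0.0], [0.998, 0.065, -0.0], [-0.0, -0.0, -1.0]]
contact_force: [0.5, 0.2, -0.3]
grip_width: 0.597
grasp_force: 0.0
t 12.8667 p [0.4762 0.0428 0.4324] ydir az 3.71 zax [-0. -0. -1.] F [ 0.5  0.2 -0.3] w 0.597 gf 0.0 q [-0.58  0.27  0.48  2.14 -0.17  0.78  0.08]
```

```bash
python3 -m handwheel '[{"x":0,"y":0,"z":-5,"roll":0,"jaw":60},{"x":0,"y":0,"z":-12,"roll":0,"jaw":60},{"x":0,"y":0,"z":-20,"roll":0,"jaw":60},{"x":0,"y":0,"z":-25,"roll":0,"jaw":60},{"x":0,"y":0,"z":-25,"roll":0,"jaw":60},{"x":20,"y":0,"z":-10,"roll":0,"jaw":60},{"x":30,"y":0,"z":0,"roll":0,"jaw":60},{"x":30,"y":0,"z":0,"roll":0,"jaw":60},{"x":20,"y":0,"z":0,"roll":0,"jaw":60},{"x":0,"y":0,"z":0,"roll":0,"jaw":60},{"x":0,"y":0,"z":0,"roll":0,"jaw":60}]' >/dev/null; python3 w.py
python3 - <<'E'
from h import *
from cell import cams
d=cams.snapshot("scene"); np.savez("pics/s3.npz",**d)
cv2.imwrite("pics/s3.png",cv2.resize(d["color"][155:295,150:290],None,fx=4.2,fy=4.2,interpolation=cv2.INTER_CUBIC))
E
```

```text
t 13.7833 p [0.4696 0.1439 0.5297] ydir az 3.91 zax [ 0. -0. -1.] F [ 0.6  0.1 -0.6] w 0.601 gf 0.0 q [-0.77  0.16  0.44  1.99 -0.08  1.01 -0.22]
```

View pics/s3.png

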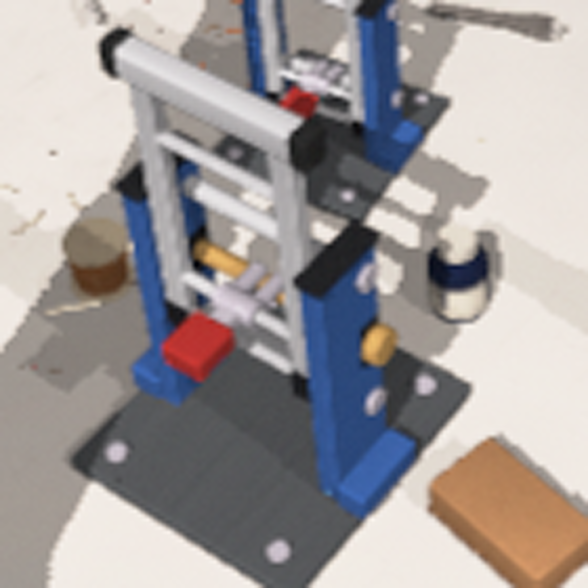

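The bar stays up, with the level nose resting on the brass rung at (260,285 in the crop). The bystanders are undisturbed and the arm is clear.

```bash
python3 -c "
from cell import job; print(job.job_done())"
```

```text
the job is handed in; nothing more can be done
None
```

The job is handed in: the pawl sits on the brass rung (rung at about 115 mm), I held about 15 N down on the bar for over a second, and the arm let go and moved clear with the spool, block and bottle undisturbed; the result of the judging was not shown.

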